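# Cap the potting-trolley wheel

### The job

Lock the yellow wheel on its upright axle: take the red axle cap with the toothed steel flange, set it on the axle's tip and press it straight down until its flange sits hard and level on the grey hub collar, then let go and leave it there. Feel for the collar, as its height differs from wheel to wheel: bear on it with about 15 to 20 N, and never with more than 40 N, which cracks it. Leave the blue plug and everything else on the bench alone.

Things in the scene. Friction and masses are not known exactly. Their poses are not given: they have to be found in the camera images.
- cap: Red axle cap (capped push nut), flange down on the bench, 35 g: steel flange 34 mm across, 4 mm thick, above it a round red dome 26 mm across, 37 mm high over all. Grip it by the dome. Open below: a ring of teeth 12 mm across inside the flange, then a hollow 20 mm wide, 32 mm deep from the underside. Origin at the centre of the underside, z up through the dome.
- cap_top (a point): Centre of the top of the cap's dome, 37 mm above the underside; firm enough to press on.
- axle_tip (a point): Centre of the upper end of the plain steel axle, which stands upright, 100 mm above the bench. It is 14 mm thick; the end is pointed to guide the cap: 6 mm thick at the tip, 10 mm at 6 mm below, full thickness from 8 mm below. The cap's teeth are 2 mm tighter than the axle, so a cap set on the tip stops where the full thickness begins.
- jig: Wooden block 150 x 130 x 26 mm, fixed on the bench, that holds the axle. Origin under its centre, below the axle. From the full thickness down, the cap needs some 5 to 14 N of push all the way (differs from run to run); it stays where it is pressed and does not spring back.
- wheel: Wheel, fixed on the axle: black tyre 120 mm across. Origin on the axle, at the top of the yellow hub (50 mm across), 34 mm below the axle's tip; the tyre's top is 5 mm lower. Out of the hub stands a round grey collar, 40 mm across, rigid, its flat top 15 to 29 mm below the axle's tip: its height is not measured. When the flange meets it the cap stops and the force rises steeply.
- plug: Blue plastic plug, a wrong part: flange 48 mm, 28 mm high. Origin under its centre. Leave alone.
- can: Red drink can, 66 mm across, 115 mm high. Origin under its centre. Leave alone.
- pots: Stack of two terracotta-coloured pots, 90 mm across, 107 mm high. Origin under its centre. Leave alone.
- wrench: Wrench lying on the bench. Origin near its middle. Leave alone.
- mallet: Rubber mallet lying on the bench. Origin near its middle. Leave alone.
- washer: Flat steel washer, 28 mm across, 4 mm thick, on the bench. Origin under its centre. Leave alone.
Mind the look-alikes: they are no part of the job. Of the things shaped like the cap, the red one is meant. Leave any turquoise look-alike of the jig alone.

How it is judged:
On the way, in this order (a step that is already met when the one before it is completed fails the run):
1. the cap is brought upright onto the axle's tip, not yet pressed (horizontal distance between cap and axle_tip below 0.006 m and z of cap in the frame of axle_tip between -0.009 and 0.03 m and angle between cap's own z axis and vertical below 0.2 rad), for 0.05 s.
2. the cap is pressed home: level, centred, bearing on the wheel's collar with more than 6 N (z of cap in the frame of axle_tip below -0.012 m and horizontal distance between cap and axle_tip below 0.002 m and angle between cap's own z axis and vertical below 0.06 rad and contact force between cap and wheel above 6 N), for 0.05 s.
At the end, for the whole second after the job is handed in: The cap stays on the axle by itself, at rest, its flange still touching the wheel's collar, at least 12 mm below the axle's tip, centred on the axle within 2 mm, upright within 0.06 rad (z of cap in the frame of axle_tip below -0.012 m and horizontal distance between cap and axle_tip below 0.002 m and angle between cap's own z axis and vertical below 0.06 rad and contact force between cap and wheel above 0.02 N and linear speed of cap below 0.01 m/s).
It fails at once if more than 40 N on the wheel's collar (contact force between any of cap, the fingers and wheel above 40 N).
It fails at once if a bystander shifted more than 20 mm (distance of any of plug, can, pots, wrench, mallet, washer from where it was at the start of the episode above 0.02 m).
It also fails if it takes over 48 s, if anything falls off the work surface, if the arm or the gripper's body presses on something with over 40 N, if the wrist force passes 120 N, or if a joint passes its speed limit or range.

### The arm

A 6-joint arm with a two-finger parallel gripper is mounted at the origin on the work surface. World frame = base frame: x ahead of the robot, y to its left, z up, the work surface at z = 0. Lengths are in m, angles in rad, forces in N, time in s.
With the tool pointing down it reaches from about 0.35 to 0.875 m from the base axis. Payload 4.2 kg.
Tool frame: the origin (TCP) lies at the very end of the fingers, on their centre line; the grasp point (between the pads) lies 19 mm behind it; z points along the fingers, y is the line along which they close (so a half turn about z gives the same grasp; the last joint's range is limited). The gripper opens to 85 mm and grips with 20 to 120 N. Pads are 22 mm wide; open, the fingers measure 114 mm over their backs; the gripper's body (76 mm by 85 mm) begins 54 mm behind the grasp point. The pads swing forward as they close: fully open they stand 13 mm farther back than shut.
Start: joints at [1.583, 0.385, 0.008, 0, -1.194, -0.259], TCP at [0.153, 0.606, 0.231] pointing down, gripper open.
Joint ranges: [-3.14, 3.14], [-1.21, 2.06], [-1.07, 1.41], [-3.16, 2.05], [-2.99, -0.16], [-3.1, 3.1]. Speed limits (rad/s): [2.79, 2.79, 3.14, 3.14, 3.14, 3.14].

### API

Orientations are given as a unit quaternion [w, x, y, z].
In Python, from station import telemetry, optics, ticket gives the robot as it stands.
- The arm moves only by the shell command python3 -m handwheel 'ROWS' [FORCE]. ROWS is JSON, a list of rows, each an object of numbers: "tx", "ty", "tz": the shift along the tool's x, y, z in m; "rx", "ry", "rz": the turn, a rotation vector about the tool's x, y, z in rad; "jaw": the finger opening in m, from 0 to 0.0854. In form: [{"tx": .., "ty": .., "tz": .., "rx": .., "ry": .., "rz": .., "jaw": ..}, ...]. A call has exactly 10 rows; each row is the pose to reach, as a shift and turn from the pose commanded when the call began, along the tool's axes at that moment; what a row does not reach only later rows make up. A row lasts 1/12 s, in which the tool goes at most 41.7 mm and 7.16 degrees, less where a joint would pass 70% of its speed; a pose out of reach is approached as far as the arm can. A call with a gripper value outside its range is refused whole. The fingers move at their own pace and stop on an object; FORCE is the grip in N (left out, the last holds). Time passes only in rows, so rows that repeat a pose let the fingers close, or fill a call up. It gives the time, the measured TCP pose, the force, the opening and the grip force at its end, in the units of the state.
- telemetry.sense(): the state, without advancing time (a new reading comes with each control period).
- optics.grab_frame(name): name is "side" or "top"; returns a dict with "frame" (400x640x3 uint8, red, green, blue), "vertical_fov" (degrees; the focal length in pixels is half the picture's height over the tangent of half this angle, whatever the lens; pixels are square), "cx", "cy" (the principal point, pixels), "extrinsics" (4x4, takes a point from camera to world coordinates). Camera axes: x right, y down, z forward; pixel columns grow to the right and rows downward; lengths in m; the calibration is good to about 2 mm. A picture is of the moment at which its call begins. There is no depth.
- ticket.finish_job(): hands the job in; it is judged then, once.
The state is a dict: "time_s": time; "q": joint angles; "joint_vel": joint speeds; "effort": joint torques, N m; "tool_pos": TCP position; "tcp_rot": TCP orientation; "contact_force": force on the tool from outside, world axes, zero at the start; "ft_torque": the same for the moment, N m; "gripper_width": finger opening in m; "gripper_force": force on a finger pad.
Only numpy, scipy, OpenCV 4.12 (cv2) and the standard library are available. Lean on these libraries where they do the work, as an engineer would, in place of code of your own. Each camera call takes 0.05 s, during which the arm holds its last target. There are 200 camera calls.

## Working session

There is one attempt and no reset: what is moved stays moved. The work goes in short steps, Python scripts to look and compute and a shell command to move; the robot and the scene stay as the last step left them, time stands still between calls to the robot, and variables do not carry over. Pictures are saved under pics/ and viewed, at most 10 in all, crops included, and the job is handed in when it is done.

```bash
mkdir -p pics
cat > h.py <<'E'
import numpy as np, cv2, math
from station import telemetry, optics, ticket
def cam(n,save=None):
    d=optics.grab_frame(n)
    if save: cv2.imwrite('pics/'+save,cv2.cvtColor(np.array(d['frame'],np.uint8),cv2.COLOR_RGB2BGR))
    return d
def K(d):
    f=200/math.tan(math.radians(d['vertical_fov'])/2); return f,d['cx'],d['cy'],np.array(d['extrinsics'])
def onz(d,u,v,z):
    f,cx,cy,T=K(d); r=T[:3,:3]@np.array([(u-cx)/f,(v-cy)/f,1]); o=T[:3,3]; return o+r*(z-o[2])/r[2]
def proj(d,p):
    f,cx,cy,T=K(d); c=T[:3,:3].T@(np.array(p)-T[:3,3]); return np.array([f*c[0]/c[2]+cx,f*c[1]/c[2]+cy])
E
python3 - <<'E'
from h import *
for n in('top','side'):
    d=cam(n,n+'0.png'); print(n,K(d), [k for k in d])
print(telemetry.sense())
E
```

```text
top (457.71997198154827, 319.0076056470463, 190.26702884342026, array([[-2.11784249e-02, -9.89468232e-01,  1.43192498e-01,
         3.54588650e-01],
       [-9.99768244e-01,  2.15135194e-02,  7.92132451e-04,
        -5.03612302e-03],
       [-3.86436449e-03, -1.43142537e-01, -9.89694539e-01,
         1.46761340e+00],
       [ 0.00000000e+00,  0.00000000e+00,  0.00000000e+00,
         1.00000000e+00]])) ['frame', 'vertical_fov', 'cx', 'cy', 'extrinsics']
side (443.05012455544824, 327.4905130051161, 202.1622396186684, array([[ 0.96560834, -0.17628302,  0.19111471,  0.33334065],
       [-0.25990824, -0.63482079,  0.72763334, -0.77545928],
       [-0.00694581, -0.7522811 , -0.65880566,  0.78765751],
       [ 0.        ,  0.        ,  0.        ,  1.        ]])) ['frame', 'vertical_fov', 'cx', 'cy', 'extrinsics']
{'time_s': 0.1, 'q': array([ 1.58261969e+00,  3.85450848e-01,  6.79668680e-03, -4.20700153e-04,
       -1.19405284e+00, -2.58575418e-01]), 'joint_vel': array([-0.00065033, -0.00171694,  0.00313054,  0.00374843,  0.00199486,
        0.00035815]), 'effort': array([-8.20447531e-04, -3.93322134e+01,  1.88927132e+01,  4.19792086e+00,
       -2.62534282e-03,  6.77744314e-07]), 'tool_pos': array([0.15253457, 0.60556243, 0.2303639 ]), 'tcp_rot': array([ 9.72974330e-04,  9.92388806e-01, -1.23140191e-01, -6.49714481e-05]), 'contact_force': array([-0.09004181,  1.002969  , -0.13072885]), 'ft_torque': array([ 0.02850167, -0.00629938,  0.02844026]), 'gripper_force': 0.0, 'gripper_width': 0.08573081459595638}
```

View pics/top0.png

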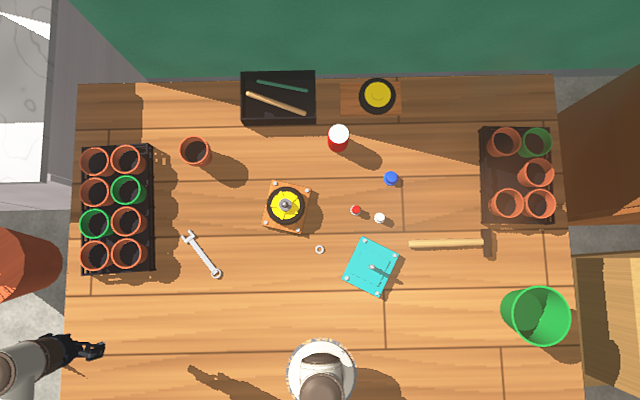

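View pics/side0.png

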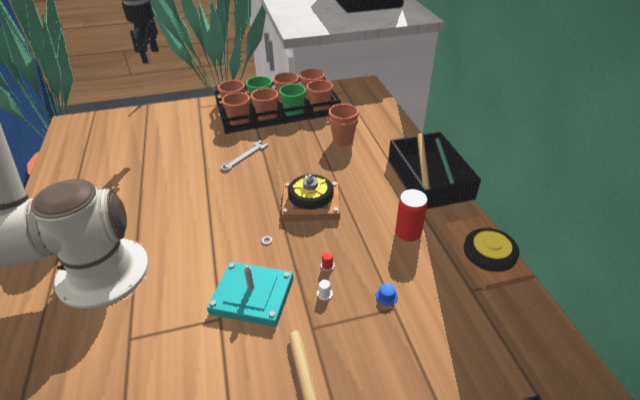

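The cap is at top (356,210) and side (327,262), with a white look-alike beside it at top (379,218). The wheel is at top (286,205) and side (311,187). I'll enlarge both areas.

Run:
```python
import cv2,numpy as np
t=cv2.imread('pics/top0.png');s=cv2.imread('pics/side0.png')
c=lambda i,u,v:cv2.resize(i[v:v+37,u:u+50],None,fx=8,fy=8,interpolation=cv2.INTER_CUBIC)
cv2.imwrite('pics/crop0.png',np.vstack([np.hstack([c(t,340,192),c(t,262,187)]),np.hstack([c(s,303,246),c(s,286,166)])]))
```

```text
(no output)
```

View pics/crop0.png

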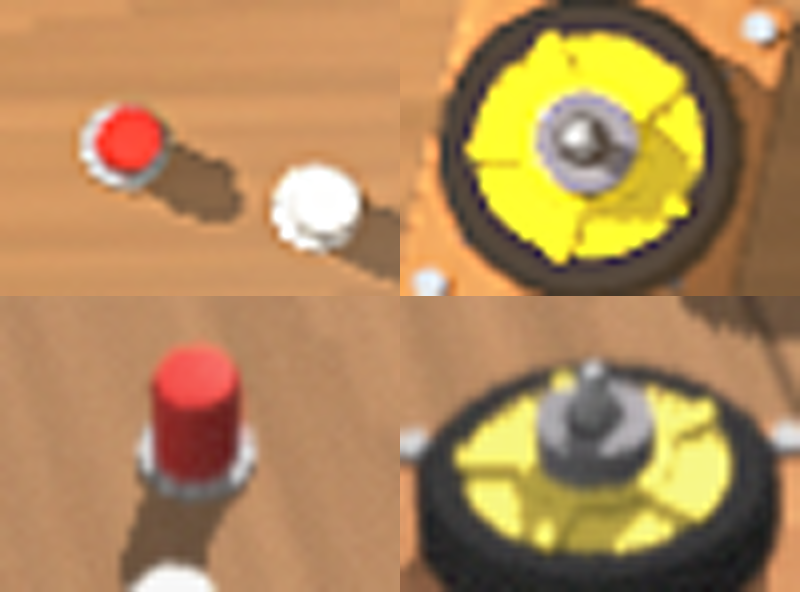

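```bash
cat >> h.py <<'E'
def tri(obs,z=None):
    from scipy.optimize import least_squares
    return least_squares(lambda p:np.concatenate([proj(d,p)-uv for d,uv in obs]+([[ (p[2]-z)*500]] if z is not None else [])),[.4,0,.05])
E
python3 - <<'E'
from h import *
from scipy.spatial.transform import Rotation as R
t=cam('top');s=cam('side')
C=tri([(t,(355.9,208.9)),(s,(327.1,255.6))],.037);A=tri([(t,(284.6,203.4)),(s,(309.9,174.1))],.1)
W=onz(t,340+316/8-.5,192+203/8-.5,.03)
for r in(C,A): print(r.x,r.fun)
print(W, onz(t,355.9,208.9,.037),onz(t,284.6,203.4,.1),onz(s,327.1,255.6,.037),onz(s,309.9,174.1,.1))
st=telemetry.sense();w,x,y,z=st['tcp_rot'];Rm=R.from_quat([x,y,z,w]).as_matrix();print(Rm)
print(Rm.T@(C.x-st['tool_pos']),Rm.T@(A.x-st['tool_pos']))
E
```

```text
[ 0.50196838 -0.12070547  0.03623492] [ 0.69355719 -0.62041115 -0.54897743 -0.50978205 -0.38254017]
[0.51657224 0.1002482  0.10004823] [ 0.02891797 -0.58439109 -0.48157556  0.12880208  0.02411725]
[ 0.4739394  -0.19075521  0.03      ] [ 0.49998116 -0.11840361  0.037     ] [0.51481105 0.10035733 0.1       ] [ 0.50259534 -0.12318906  0.037     ] [0.51788761 0.10050207 0.1       ]
[[ 9.69692474e-01 -2.44328610e-01 -1.92224815e-04]
 [-2.44328650e-01 -9.69691611e-01 -1.30025345e-03]
 [ 1.31290327e-04  1.30781201e-03 -9.99999136e-01]]
[0.51626026 0.61880943 0.19530632] [0.47644458 0.40106783 0.13120296]
```

```bash
python3 -m handwheel '[{"tx":0.035,"ty":0.03,"rz":0.1,"jaw":0.06},{"tx":0.07,"ty":0.06,"rz":0.2,"jaw":0.06},{"tx":0.1,"ty":0.085,"rz":0.3,"jaw":0.06},{"tx":0.13,"ty":0.11,"rz":0.4,"jaw":0.06},{"tx":0.16,"ty":0.135,"rz":0.5,"jaw":0.06},{"tx":0.19,"ty":0.16,"rz":0.6,"jaw":0.06},{"tx":0.22,"ty":0.19,"rz":0.7,"jaw":0.06},{"tx":0.25,"ty":0.22,"rz":0.8,"jaw":0.06},{"tx":0.28,"ty":0.25,"rz":0.8,"jaw":0.06},{"tx":0.3,"ty":0.28,"rz":0.8,"jaw":0.06}]' 40
cat >> h.py <<'E'
from scipy.spatial.transform import Rotation as R
def to(p,yaxis=None):
    st=telemetry.sense();w,x,y,z=st['tcp_rot'];Rm=R.from_quat([x,y,z,w]).as_matrix()
    print('t',st['time_s'],'pos',st['tool_pos'].round(4),'F',st['contact_force'].round(1),'T',st['ft_torque'].round(2),'w',round(st['gripper_width'],4),st['gripper_force'],'q6',st['q'][5].round(2))
    print('shift',(Rm.T@(np.array(p)-st['tool_pos'])).round(4))
    zt=np.array([0,0,-1.]); yt=np.array(yaxis if yaxis is not None else Rm[:,1]);yt[2]=0;yt/=np.linalg.norm(yt)
    D=np.column_stack([np.cross(yt,zt),yt,zt]); print('rotvec',R.from_matrix(Rm.T@D).as_rotvec().round(4))
E
python3 -c "
from h import *
to([.502,-.121,.13],[-.95,.31,0.])"
```

```text
t 0.2 pos [0.1526 0.6057 0.2307] F [ 0.1 -0.  -0.2] T [0.03 0.06 0.01] w 0.0853 0.0 q6 -0.26
shift [0.5164 0.6192 0.1015]
rotvec [ 9.0000e-04 -1.2000e-03  1.6394e+00]invalid input at $[0]: expected keys tx, ty, tz, rx, ry, rz, jaw
```

All keys are needed.

```bash
python3 -m handwheel '[{"tx":0.035,"ty":0.03,"tz":0,"rx":0,"ry":0,"rz":0.1,"jaw":0.06},{"tx":0.07,"ty":0.06,"tz":0,"rx":0,"ry":0,"rz":0.2,"jaw":0.06},{"tx":0.1,"ty":0.085,"tz":0,"rx":0,"ry":0,"rz":0.3,"jaw":0.06},{"tx":0.13,"ty":0.11,"tz":0,"rx":0,"ry":0,"rz":0.4,"jaw":0.06},{"tx":0.16,"ty":0.135,"tz":0,"rx":0,"ry":0,"rz":0.5,"jaw":0.06},{"tx":0.19,"ty":0.16,"tz":0,"rx":0,"ry":0,"rz":0.6,"jaw":0.06},{"tx":0.22,"ty":0.19,"tz":0,"rx":0,"ry":0,"rz":0.7,"jaw":0.06},{"tx":0.25,"ty":0.22,"tz":0,"rx":0,"ry":0,"rz":0.8,"jaw":0.06},{"tx":0.28,"ty":0.25,"tz":0,"rx":0,"ry":0,"rz":0.8,"jaw":0.06},{"tx":0.3,"ty":0.28,"tz":0,"rx":0,"ry":0,"rz":0.8,"jaw":0.06}]' 40
python3 -c "
from h import *
to([.502,-.121,.13],[-.95,.31,0.])"
```

```text
time_s: 1.03
tool_pos: [0.3763, 0.2595, 0.2314]
tcp_rot: [-0.0, 0.866, -0.5, 0.0]
contact_force: [0.9, 0.0, 0.2]
gripper_width: 0.0602
gripper_force: 0.0
t 1.0333 pos [0.3763 0.2595 0.2314] F [0.9 0.  0.2] T [ 0.01 -0.09  0.06] w 0.0602 0.0 q6 -0.44
shift [0.3923 0.0814 0.1014]
rotvec [-6.000e-04  1.000e-04  8.389e-01]
```

```bash
python3 -m handwheel '[{"tx":0.04,"ty":0.008,"tz":0,"rx":0,"ry":0,"rz":0.1,"jaw":0.06},{"tx":0.08,"ty":0.016,"tz":0,"rx":0,"ry":0,"rz":0.2,"jaw":0.06},{"tx":0.12,"ty":0.024,"tz":0,"rx":0,"ry":0,"rz":0.3,"jaw":0.06},{"tx":0.16,"ty":0.032,"tz":0,"rx":0,"ry":0,"rz":0.4,"jaw":0.06},{"tx":0.2,"ty":0.04,"tz":0.01,"rx":0,"ry":0,"rz":0.5,"jaw":0.06},{"tx":0.24,"ty":0.048,"tz":0.02,"rx":0,"ry":0,"rz":0.6,"jaw":0.06},{"tx":0.28,"ty":0.056,"tz":0.04,"rx":0,"ry":0,"rz":0.7,"jaw":0.06},{"tx":0.32,"ty":0.064,"tz":0.06,"rx":0,"ry":0,"rz":0.8,"jaw":0.06},{"tx":0.355,"ty":0.075,"tz":0.08,"rx":0,"ry":0,"rz":0.84,"jaw":0.06},{"tx":0.385,"ty":0.081,"tz":0.1,"rx":0,"ry":0,"rz":0.84,"jaw":0.06}]' 40
python3 -c "
from h import *
to([.502,-.121,.09],[-.95,.31,0.])
t=cam('top');s=cam('side','side1.png')
i=cv2.cvtColor(np.array(t['frame'],np.uint8),cv2.COLOR_RGB2BGR);j=cv2.imread('pics/side1.png')
c=lambda i,u,v:cv2.resize(i[v:v+75,u:u+100],None,fx=4,fy=4,interpolation=cv2.INTER_CUBIC)
cv2.imwrite('pics/c1.png',np.hstack([c(i,310,170),c(j,280,200)]))"
```

```text
time_s: 1.87
tool_pos: [0.4972, -0.1122, 0.1326]
tcp_rot: [0.001, -0.586, 0.81, -0.0]
contact_force: [0.9, 0.5, 0.1]
gripper_width: 0.0598
gripper_force: 0.0
t 1.8667 pos [ 0.4972 -0.1122  0.1326] F [0.9 0.5 0.1] T [ 0.02 -0.01 -0.04] w 0.0598 0.0 q6 -0.41
shift [ 0.0069 -0.0072  0.0426]
rotvec [-0.0014  0.0005 -0.0024]
```

View pics/c1.png

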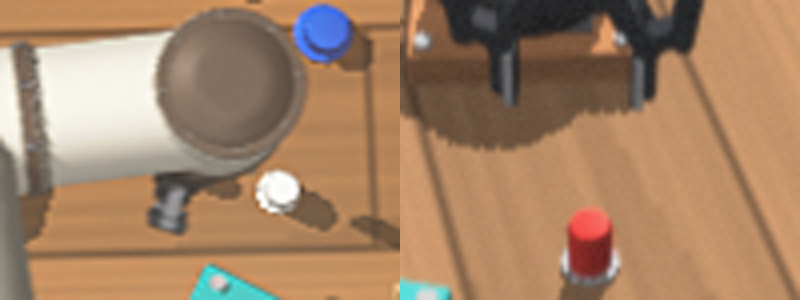

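The gripper hovers right over the cap; the fingers straddle its dome in x, and the white part lies clear.

```bash
python3 -m handwheel '[{"tx":0.003,"ty":-0.003,"tz":0.01,"rx":0,"ry":0,"rz":0,"jaw":0.06},{"tx":0.006,"ty":-0.007,"tz":0.035,"rx":0,"ry":0,"rz":0,"jaw":0.06},{"tx":0.007,"ty":-0.007,"tz":0.06,"rx":0,"ry":0,"rz":0,"jaw":0.06},{"tx":0.007,"ty":-0.007,"tz":0.08,"rx":0,"ry":0,"rz":0,"jaw":0.06},{"tx":0.007,"ty":-0.007,"tz":0.095,"rx":0,"ry":0,"rz":0,"jaw":0.06},{"tx":0.007,"ty":-0.007,"tz":0.105,"rx":0,"ry":0,"rz":0,"jaw":0.06},{"tx":0.007,"ty":-0.007,"tz":0.115,"rx":0,"ry":0,"rz":0,"jaw":0.06},{"tx":0.007,"ty":-0.007,"tz":0.12,"rx":0,"ry":0,"rz":0,"jaw":0.06},{"tx":0.007,"ty":-0.007,"tz":0.12,"rx":0,"ry":0,"rz":0,"jaw":0.06},{"tx":0.007,"ty":-0.007,"tz":0.12,"rx":0,"ry":0,"rz":0,"jaw":0.06}]' 40
python3 -c "
from h import *
to([.502,-.121,.01],[-.95,.31,0.])
t=cam('top');s=cam('side','side2.png')
j=cv2.imread('pics/side2.png')
c=lambda i,u,v:cv2.resize(i[v:v+75,u:u+100],None,fx=5,fy=5,interpolation=cv2.INTER_CUBIC)
cv2.imwrite('pics/c2.png',c(j,280,220))"
```

```text
time_s: 2.8
tool_pos: [0.5019, -0.1187, 0.0134]
tcp_rot: [0.0, -0.587, 0.809, -0.0]
contact_force: [1.0, 0.1, 0.4]
gripper_width: 0.0595
gripper_force: 0.0
t 2.8 pos [ 0.5019 -0.1187  0.0134] F [1.  0.1 0.4] T [-0.01  0.01  0.03] w 0.0595 0.0 q6 -0.4
shift [ 0.0021 -0.0008  0.0034]
rotvec [-0.001   0.0003  0.0001]
```

View pics/c2.png

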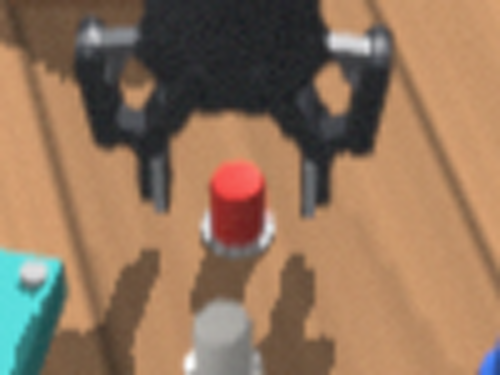

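The cap is centred between the open fingers (finger midpoint at crop column 234, cap at 238). Closing now.

```bash
python3 -m handwheel '[{"tx":0.0,"ty":0,"tz":0.003,"rx":0,"ry":0,"rz":0,"jaw":0.06},{"tx":0,"ty":0,"tz":0.003,"rx":0,"ry":0,"rz":0,"jaw":0.04},{"tx":0,"ty":0,"tz":0.003,"rx":0,"ry":0,"rz":0,"jaw":0.03},{"tx":0,"ty":0,"tz":0.003,"rx":0,"ry":0,"rz":0,"jaw":0.025},{"tx":0,"ty":0,"tz":0.003,"rx":0,"ry":0,"rz":0,"jaw":0.02},{"tx":0,"ty":0,"tz":0.003,"rx":0,"ry":0,"rz":0,"jaw":0.015},{"tx":0,"ty":0,"tz":0.003,"rx":0,"ry":0,"rz":0,"jaw":0.01},{"tx":0,"ty":0,"tz":0.003,"rx":0,"ry":0,"rz":0,"jaw":0.01},{"tx":0,"ty":0,"tz":0.003,"rx":0,"ry":0,"rz":0,"jaw":0.01},{"tx":0,"ty":0,"tz":0.003,"rx":0,"ry":0,"rz":0,"jaw":0.01}]' 80
python3 -c "
from h import *
to([.502,-.119,.18],[-.95,.31,0.])"
```

```text
time_s: 3.73
tool_pos: [0.5016, -0.119, 0.0105]
tcp_rot: [0.0, -0.587, 0.809, -0.0]
contact_force: [-1.0, 0.4, 6.0]
gripper_width: 0.0243
gripper_force: 78.4
t 3.7333 pos [ 0.5016 -0.119   0.0105] F [-1.   0.4  6. ] T [ 0.03  0.31 -0.05] w 0.0243 78.40158618986607 q6 -0.4
shift [-0.0002 -0.0005 -0.1695]
rotvec [-0.0006  0.0001 -0.0003]
```

```bash
python3 -m handwheel '[{"tx":0.0,"ty":0,"tz":-0.01,"rx":0,"ry":0,"rz":0,"jaw":0.01},{"tx":0,"ty":0,"tz":-0.03,"rx":0,"ry":0,"rz":0,"jaw":0.01},{"tx":0,"ty":0,"tz":-0.06,"rx":0,"ry":0,"rz":0,"jaw":0.01},{"tx":0,"ty":0,"tz":-0.09,"rx":0,"ry":0,"rz":0,"jaw":0.01},{"tx":0,"ty":0,"tz":-0.12,"rx":0,"ry":0,"rz":0,"jaw":0.01},{"tx":0,"ty":0,"tz":-0.15,"rx":0,"ry":0,"rz":0,"jaw":0.01},{"tx":0,"ty":0,"tz":-0.165,"rx":0,"ry":0,"rz":0,"jaw":0.01},{"tx":0,"ty":0,"tz":-0.17,"rx":0,"ry":0,"rz":0,"jaw":0.01},{"tx":0,"ty":0,"tz":-0.17,"rx":0,"ry":0,"rz":0,"jaw":0.01},{"tx":0,"ty":0,"tz":-0.17,"rx":0,"ry":0,"rz":0,"jaw":0.01}]' 80
python3 -c "
from h import *
to([.5166,.1002,.16],[-.95,.31,0.])
s=cam('side','side3.png')
p=telemetry.sense()['tool_pos'];u,v=proj(s,p);print(u,v)
for h in(-.01,0,.027): print(h,proj(s,p+[0,0,h]))
j=cv2.imread('pics/side3.png')
u=int(u)-40;v=int(v)-35;print(u,v)
cv2.imwrite('pics/c3.png',cv2.resize(j[v:v+60,u:u+80],None,fx=8,fy=8,interpolation=cv2.INTER_CUBIC))"
```

```text
time_s: 4.57
tool_pos: [0.5005, -0.1188, 0.179]
tcp_rot: [-0.001, -0.587, 0.81, 0.001]
contact_force: [-0.2, -0.6, -1.3]
gripper_width: 0.0241
gripper_force: 78.5
t 4.5667 pos [ 0.5005 -0.1188  0.179 ] F [-0.2 -0.6 -1.3] T [ 0.01  0.04 -0.06] w 0.0241 78.49068649113178 q6 -0.4
shift [-0.2132  0.0528  0.0191]
rotvec [ 0.0018 -0.     -0.001 ]
324.91545269017763 208.0339206330185
-0.01 [324.96747669 211.62398431]
0 [324.91545269 208.03392063]
0.027 [324.77115471 198.07622978]
284 173
```

View pics/c3.png

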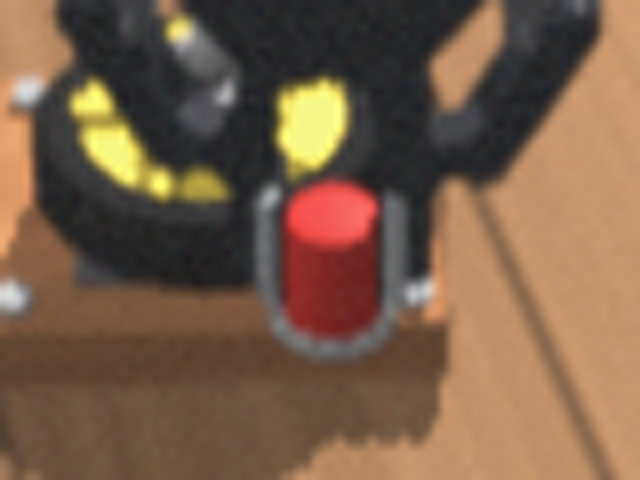

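The cap is held upright, flange just below the finger ends, with its dome top at side (324.9,199.1) against a predicted (324.8,198.1). I'll move it above the axle.

```bash
python3 -m handwheel '[{"tx":-0.02,"ty":0.005,"tz":0.0,"rx":0,"ry":0,"rz":0,"jaw":0.01},{"tx":-0.05,"ty":0.012,"tz":0.0,"rx":0,"ry":0,"rz":0,"jaw":0.01},{"tx":-0.085,"ty":0.021,"tz":0.0,"rx":0,"ry":0,"rz":0,"jaw":0.01},{"tx":-0.12,"ty":0.03,"tz":0.0,"rx":0,"ry":0,"rz":0,"jaw":0.01},{"tx":-0.15,"ty":0.038,"tz":0.005,"rx":0,"ry":0,"rz":0,"jaw":0.01},{"tx":-0.18,"ty":0.045,"tz":0.01,"rx":0,"ry":0,"rz":0,"jaw":0.01},{"tx":-0.2,"ty":0.05,"tz":0.015,"rx":0,"ry":0,"rz":0,"jaw":0.01},{"tx":-0.213,"ty":0.053,"tz":0.019,"rx":0,"ry":0,"rz":0,"jaw":0.01},{"tx":-0.213,"ty":0.053,"tz":0.019,"rx":0,"ry":0,"rz":0,"jaw":0.01},{"tx":-0.213,"ty":0.053,"tz":0.019,"rx":0,"ry":0,"rz":0,"jaw":0.01}]' 80
python3 -c "
from h import *
to([.5166,.1002,.128],[-.95,.31,0.])
s=cam('side','side4.png')
p=telemetry.sense()['tool_pos']
for h in(-.0105,.0265): print(h,proj(s,p+[0,0,h]))
j=cv2.imread('pics/side4.png')
cv2.imwrite('pics/c4.png',cv2.resize(j[135:195,275:355],None,fx=8,fy=8,interpolation=cv2.INTER_CUBIC))"
```

```text
time_s: 5.45
tool_pos: [0.5165, 0.0998, 0.1595]
tcp_rot: [-0.002, -0.587, 0.809, 0.0]
contact_force: [0.7, 1.4, -0.2]
gripper_width: 0.024
gripper_force: 78.5
t 5.45 pos [0.5165 0.0998 0.1595] F [ 0.7  1.4 -0.2] T [-0.05 -0.05 -0.05] w 0.024 78.50533783435822 q6 -0.81
shift [-0.0005 -0.0001  0.0315]
rotvec [ 0.0024 -0.0025  0.0002]
-0.0105 [308.86429157 158.50585098]
0.0265 [308.33232064 145.95698461]
```

View pics/c4.png

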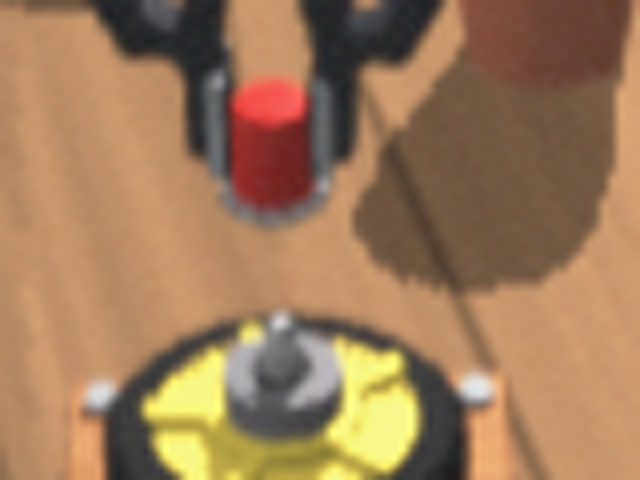

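```bash
python3 -c "
from h import *
s=cam('side')
for a,b in (((308.1,147.1),.1860),((308.5,159.9),.1495),((309.75,174.25),.1)): print(onz(s,*a,b))
print(proj(s,[.5165,.0998,.1]))
w,x,y,z=telemetry.sense()['tcp_rot'];print(R.from_quat([x,y,z,w]).as_matrix())"
```

```text
[0.51517954 0.09549806 0.186     ]
[0.51447373 0.09390445 0.1495    ]
[0.5173764  0.09999756 0.1       ]
[309.43201164 174.35251981]
[[-3.11683168e-01 -9.50185174e-01 -1.31831312e-03]
 [-9.50185397e-01  3.11684315e-01 -7.74033609e-04]
 [ 1.14637278e-03  1.01138863e-03 -9.99998831e-01]]
```

```bash
cat > fit.py <<'E'
from h import *
from scipy.optimize import least_squares
def capfit(d,img,z0):
    h=cv2.cvtColor(img,cv2.COLOR_BGR2HSV).astype(int)
    m=(((h[...,0]<6)|(h[...,0]>174))&(h[...,1]>170)&(h[...,2]>70)).astype(np.uint8)
    n,l,st,c=cv2.connectedComponentsWithStats(m)
    a=np.linspace(0,6.28,60)
    def cen(p,full=0):
        pts=np.array([proj(d,[p[0]+.013*np.cos(t),p[1]+.013*np.sin(t),z0+z]) for t in a for z in(.004,.037)],np.float32)
        H=cv2.convexHull(pts);M=cv2.moments(H); r=np.array([M['m10']/M['m00'],M['m01']/M['m00']]); return (r,M['m00']) if full else r
    return n,st,c,cen
def go(d,img,z0,guess):
    n,st,c,cen=capfit(d,img,z0); g=cen(guess)
    k=1+np.argmin([np.linalg.norm(c[i]-g)+1000*(st[i,4]<20) for i in range(1,n)])
    r=least_squares(lambda p:cen(p)-c[k],guess,x_scale=.01)
    print('cap',r.x.round(4),'area',st[k,4],'pred',cen(r.x,1)[1].round(0),c[k].round(1))
E
python3 - <<'E'
from fit import *
t=cam('top');s=cam('side')
go(t,cv2.imread('pics/top0.png'),0,[.5,-.12])
go(s,cv2.imread('pics/side0.png'),0,[.5,-.12])
go(s,cv2.imread('pics/side3.png'),.1685,[.5,-.12])
go(s,cv2.imread('pics/side4.png'),.149,[.515,.1])
# dark/bright: tip in original side & top, enlarged gray values
g=cv2.imread('pics/top0.png',0);print(g[198:212,277:294])
g=cv2.imread('pics/side4.png',0);print(g[170:184,302:318])
E
```

```text
Traceback (most recent call last):
  File "fit.py", line 16, in go
    print('cap',r.x.round(4),'area',st[k,4],'pred',cen(r.x,1)[1].round(0),c[k].round(1))
                                                   ^^^^^^^^^^^^^^^^^^^
AttributeError: 'float' object has no attribute 'round'
```

```bash
sed -i 's/cen(r.x,1)\[1\].round(0)/cen(r.x,1)[1]/' fit.py
python3 - <<'E'
from fit import *
t=cam('top');s=cam('side')
go(t,cv2.imread('pics/top0.png'),0,[.5,-.12])
go(s,cv2.imread('pics/side0.png'),0,[.5,-.12])
go(s,cv2.imread('pics/side3.png'),.1685,[.5,-.12])
go(s,cv2.imread('pics/side4.png'),.149,[.515,.1])
g=cv2.imread('pics/top0.png',0);print(g[198:212,277:294])
g=cv2.imread('pics/side4.png',0);print(g[170:184,302:318])
E
```

```text
cap [ 0.5015 -0.119 ] area 45 pred 63.28968125139363 [355.7 208.9]
cap [ 0.4998 -0.1259] area 88 pred 187.06739090243354 [326.3 261.5]
cap [ 0.4974 -0.125 ] area 131 pred 241.04985179984942 [324.3 206.3]
cap [0.5136 0.0962] area 98 pred 171.99114571535029 [307.6 152.7]
[[230 230 230 232 234 237 236 210 208 233 237 233 231 229 230 231 231]
 [230 230 231 237 236 182 166 169 169 166 182 228 236 231 230 231 231]
 [230 230 239 233 154 172 168 163 168 174 174 166 193 236 230 230 213]
 [229 229 244 201 172 172 149 127 134 153 172 176 173 154 227 229 157]
 [231 236 199 170 170 156 179 206 164  89 131 176 178 167 168 160 157]
 [230 238 191 174 139 175 237 234 170  83  93 151 185 169 168 159 160]
 [229 236 187 177 136 188 246 228 173 102  73 128 174 178 168 160 177]
 [229 235 174 176 149 116 146 153 133 109  78  89 104 129 152 169 183]
 [230 236 218 173 156 105  94 122 106  64  79 106 108  97 129 160 170]
 [230 236 230 182 178 173 139 102  91 102 110 108 105 109 156 177 171]
 [231 230 234 229 176 178 185 187 188 191 164 120 106 136 173 179 177]
 [230 231 230 237 199 170 177 179 183 182 178 154
[... 403 characters left out ...]
 138 140 147 150 150 151 156]
 [139 136 130 129 128 114 123 168 177 125 105 116 116 118 122 134]
 [102  96  94 135 161 135 125 196 192 123  82  74  74  69  70  84]
 [ 67  69  98 192 217 193 139 149 122 101 119 111 103  82  80  87]
 [ 81 104 130 205 213 199 142 125 111 109 155 162 154 136 135 173]
 [136 150 164 183 182 161 132 121 114 111 129 167 181 181 187 222]
 [214 177 175 177 162 126 120 115 107 104 101 139 179 185 192 223]
 [232 192 175 174 145 104 111 103  97  94  87 104 171 185 187 215]
 [226 186 177 173 134  93  99 102  97  83  84 113 166 182 185 194]
 [217 174 173 175 149  77  74  81  82  72  96 150 178 183 181 168]
 [224 151 164 170 151  93  68  74  78  92 144 178 181 179 158 138]]
```

```bash
python3 - <<'E'
import re
s=open('fit.py').read()
s=re.sub(r"    h=cv2.*\n    m=.*\n","    b,g,r=[x.astype(float) for x in cv2.split(img)];m=((r>2.2*np.maximum(g,b))&(r-g>40)).astype(np.uint8)\n",s)
open('fit.py','w').write(s)
E
python3 - <<'E'
from fit import *
t=cam('top');s=cam('side')
go(t,cv2.imread('pics/top0.png'),0,[.5,-.12])
go(s,cv2.imread('pics/side0.png'),0,[.5,-.12])
go(s,cv2.imread('pics/side3.png'),.1685,[.5,-.12])
go(s,cv2.imread('pics/side4.png'),.149,[.515,.1])
print(onz(t,283.7,203.3,.1),onz(s,309.45,174.5,.1))
E
```

```text
cap [ 0.5011 -0.1189] area 47 pred 63.27712070103735 [355.7 209. ]
cap [ 0.502  -0.1222] area 141 pred 186.0291496294085 [326.8 260.1]
cap [ 0.4996 -0.121 ] area 204 pred 239.415333568817 [324.8 204.8]
cap [0.515  0.0967] area 133 pred 171.7721082358621 [308.2 152.5]
[0.51517223 0.10306112 0.1       ] [0.51640302 0.09919172 0.1       ]
```

```bash
python3 -m handwheel '[{"tx":-0.003,"ty":0,"tz":0.005,"rx":0,"ry":0,"rz":0,"jaw":0.01},{"tx":-0.003,"ty":0,"tz":0.012,"rx":0,"ry":0,"rz":0,"jaw":0.01},{"tx":-0.003,"ty":0,"tz":0.02,"rx":0,"ry":0,"rz":0,"jaw":0.01},{"tx":-0.003,"ty":0,"tz":0.027,"rx":0,"ry":0,"rz":0,"jaw":0.01},{"tx":-0.003,"ty":0,"tz":0.033,"rx":0,"ry":0,"rz":0,"jaw":0.01},{"tx":-0.003,"ty":0,"tz":0.038,"rx":0,"ry":0,"rz":0,"jaw":0.01},{"tx":-0.003,"ty":0,"tz":0.042,"rx":0,"ry":0,"rz":0,"jaw":0.01},{"tx":-0.003,"ty":0,"tz":0.045,"rx":0,"ry":0,"rz":0,"jaw":0.01},{"tx":-0.003,"ty":0,"tz":0.045,"rx":0,"ry":0,"rz":0,"jaw":0.01},{"tx":-0.003,"ty":0,"tz":0.045,"rx":0,"ry":0,"rz":0,"jaw":0.01}]' 80
python3 -c "
from fit import *
to([.5175,.1025,.11],[-.95,.31,0.])
s=cam('side','side5.png')
j=cv2.imread('pics/side5.png')
go(s,j,telemetry.sense()['tool_pos'][2]-.0105,[.5165,.1])
cv2.imwrite('pics/c5.png',cv2.resize(j[145:205,275:355],None,fx=10,fy=10,interpolation=cv2.INTER_CUBIC))"
```

```text
time_s: 6.68
tool_pos: [0.5182, 0.1028, 0.116]
tcp_rot: [-0.0, -0.587, 0.81, -0.0]
contact_force: [-0.4, -0.2, -0.7]
gripper_width: 0.024
gripper_force: 78.5
t 6.6833 pos [0.5182 0.1028 0.116 ] F [-0.4 -0.2 -0.7] T [ 0.08  0.02 -0.04] w 0.024 78.48851680755615 q6 -0.82
shift [0.0005 0.0006 0.006 ]
rotvec [-0.0001 -0.0001 -0.0005]
cap [0.5165 0.0995] area 124 pred 161.51062268484384 [309.1 166.1]
```

View pics/c5.png

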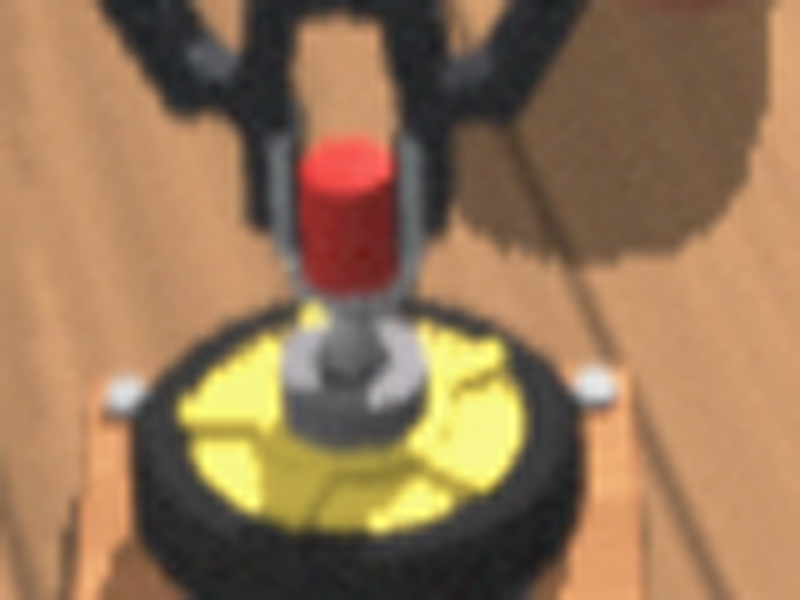

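The cap sits over the tip, aligned in column (cap 350, axle 352 in the crop), and the side fit agrees with the tip. Lowering gently.

```bash
python3 -m handwheel '[{"tx":0,"ty":0,"tz":0.001,"rx":0,"ry":0,"rz":0,"jaw":0.01},{"tx":0,"ty":0,"tz":0.002,"rx":0,"ry":0,"rz":0,"jaw":0.01},{"tx":0,"ty":0,"tz":0.003,"rx":0,"ry":0,"rz":0,"jaw":0.01},{"tx":0,"ty":0,"tz":0.004,"rx":0,"ry":0,"rz":0,"jaw":0.01},{"tx":0,"ty":0,"tz":0.005,"rx":0,"ry":0,"rz":0,"jaw":0.01},{"tx":0,"ty":0,"tz":0.006,"rx":0,"ry":0,"rz":0,"jaw":0.01},{"tx":0,"ty":0,"tz":0.007,"rx":0,"ry":0,"rz":0,"jaw":0.01},{"tx":0,"ty":0,"tz":0.008,"rx":0,"ry":0,"rz":0,"jaw":0.01},{"tx":0,"ty":0,"tz":0.009,"rx":0,"ry":0,"rz":0,"jaw":0.01},{"tx":0,"ty":0,"tz":0.009,"rx":0,"ry":0,"rz":0,"jaw":0.01}]' 80
python3 -c "
from h import *
to([.5175,.1025,.103],[-.95,.31,0.])"
```

```text
time_s: 7.57
tool_pos: [0.518, 0.1027, 0.1067]
tcp_rot: [-0.0, -0.587, 0.81, 0.0]
contact_force: [0.0, -0.4, -1.2]
gripper_width: 0.0242
gripper_force: 78.5
t 7.5667 pos [0.518  0.1027 0.1067] F [ 0.  -0.4 -1.2] T [-0.04 -0.01 -0.06] w 0.0242 78.49224764853716 q6 -0.82
shift [0.0004 0.0004 0.0037]
rotvec [ 0.0004 -0.0003 -0.0006]
```

The tip is inside the ring with no contact force. Continuing.

```bash
python3 -m handwheel '[{"tx":0,"ty":0,"tz":0.0005,"rx":0,"ry":0,"rz":0,"jaw":0.01},{"tx":0,"ty":0,"tz":0.001,"rx":0,"ry":0,"rz":0,"jaw":0.01},{"tx":0,"ty":0,"tz":0.0015,"rx":0,"ry":0,"rz":0,"jaw":0.01},{"tx":0,"ty":0,"tz":0.002,"rx":0,"ry":0,"rz":0,"jaw":0.01},{"tx":0,"ty":0,"tz":0.0025,"rx":0,"ry":0,"rz":0,"jaw":0.01},{"tx":0,"ty":0,"tz":0.003,"rx":0,"ry":0,"rz":0,"jaw":0.01},{"tx":0,"ty":0,"tz":0.0035,"rx":0,"ry":0,"rz":0,"jaw":0.01},{"tx":0,"ty":0,"tz":0.004,"rx":0,"ry":0,"rz":0,"jaw":0.01},{"tx":0,"ty":0,"tz":0.0045,"rx":0,"ry":0,"rz":0,"jaw":0.01},{"tx":0,"ty":0,"tz":0.005,"rx":0,"ry":0,"rz":0,"jaw":0.01}]' 80
python3 -c "
from h import *
to([.5175,.1025,.103],[-.95,.31,0.])"
```

```text
time_s: 8.4
tool_pos: [0.5179, 0.1025, 0.1026]
tcp_rot: [-0.0, -0.587, 0.809, -0.0]
contact_force: [-2.9, -1.7, 7.8]
gripper_width: 0.0244
gripper_force: 79.4
t 8.4 pos [0.5179 0.1025 0.1026] F [-2.9 -1.7  7.8] T [-0.57  1.1  -0.03] w 0.0244 79.400684684515 q6 -0.82
shift [ 0.0001  0.0004 -0.0004]
rotvec [ 0.0002 -0.0009 -0.0003]
```

Contact at full thickness with a small side load. I'll shift 0.5 mm to relieve it and press on, still above the highest possible collar.

```bash
python3 -m handwheel '[{"tx":0.0005,"ty":0.0005,"tz":0,"rx":0,"ry":0,"rz":0,"jaw":0.01},{"tx":0.0005,"ty":0.0005,"tz":0.0005,"rx":0,"ry":0,"rz":0,"jaw":0.01},{"tx":0.0005,"ty":0.0005,"tz":0.001,"rx":0,"ry":0,"rz":0,"jaw":0.01},{"tx":0.0005,"ty":0.0005,"tz":0.0015,"rx":0,"ry":0,"rz":0,"jaw":0.01},{"tx":0.0005,"ty":0.0005,"tz":0.002,"rx":0,"ry":0,"rz":0,"jaw":0.01},{"tx":0.0005,"ty":0.0005,"tz":0.0025,"rx":0,"ry":0,"rz":0,"jaw":0.01},{"tx":0.0005,"ty":0.0005,"tz":0.003,"rx":0,"ry":0,"rz":0,"jaw":0.01},{"tx":0.0005,"ty":0.0005,"tz":0.0035,"rx":0,"ry":0,"rz":0,"jaw":0.01},{"tx":0.0005,"ty":0.0005,"tz":0.004,"rx":0,"ry":0,"rz":0,"jaw":0.01},{"tx":0.0005,"ty":0.0005,"tz":0.004,"rx":0,"ry":0,"rz":0,"jaw":0.01}]' 80
python3 -c "
from h import *
to([.5175,.1025,.103],[-.95,.31,0.])"
```

```text
time_s: 9.23
tool_pos: [0.5174, 0.102, 0.099]
tcp_rot: [0.0, -0.587, 0.809, -0.0]
contact_force: [-0.9, -3.7, 3.3]
gripper_width: 0.0241
gripper_force: 79.0
t 9.2333 pos [0.5174 0.102  0.099 ] F [-0.9 -3.7  3.3] T [-1.12  0.31 -0.01] w 0.0241 78.96633256226778 q6 -0.82
shift [-0.0005  0.0001 -0.004 ]
rotvec [-0.0008 -0.0003 -0.0002]
```

```bash
python3 -m handwheel '[{"tx":0.0005,"ty":0,"tz":0.0003,"rx":0,"ry":0,"rz":0,"jaw":0.01},{"tx":0.0005,"ty":0,"tz":0.0006,"rx":0,"ry":0,"rz":0,"jaw":0.01},{"tx":0.0005,"ty":0,"tz":0.0009,"rx":0,"ry":0,"rz":0,"jaw":0.01},{"tx":0.0005,"ty":0,"tz":0.0012,"rx":0,"ry":0,"rz":0,"jaw":0.01},{"tx":0.0005,"ty":0,"tz":0.0015,"rx":0,"ry":0,"rz":0,"jaw":0.01},{"tx":0.0005,"ty":0,"tz":0.0018,"rx":0,"ry":0,"rz":0,"jaw":0.01},{"tx":0.0005,"ty":0,"tz":0.0021,"rx":0,"ry":0,"rz":0,"jaw":0.01},{"tx":0.0005,"ty":0,"tz":0.0024,"rx":0,"ry":0,"rz":0,"jaw":0.01},{"tx":0.0005,"ty":0,"tz":0.0027,"rx":0,"ry":0,"rz":0,"jaw":0.01},{"tx":0.0005,"ty":0,"tz":0.003,"rx":0,"ry":0,"rz":0,"jaw":0.01}]' 80
python3 -c "
from h import *
to([.5175,.1025,.103],[-.95,.31,0.])"
```

```text
time_s: 10.07
tool_pos: [0.5173, 0.1017, 0.0955]
tcp_rot: [-0.0, -0.587, 0.809, -0.0]
contact_force: [-2.8, -2.3, 8.2]
gripper_width: 0.0242
gripper_force: 79.4
t 10.0667 pos [0.5173 0.1017 0.0955] F [-2.8 -2.3  8.2] T [-0.86  0.84  0.03] w 0.0242 79.43232323974371 q6 -0.82
shift [-0.0008  0.0001 -0.0075]
rotvec [-0.     -0.0007 -0.0003]
```

```bash
python3 -m handwheel '[{"tx":0.0004,"ty":0.0004,"tz":0.0002,"rx":0,"ry":0,"rz":0,"jaw":0.01},{"tx":0.0004,"ty":0.0004,"tz":0.0004,"rx":0,"ry":0,"rz":0,"jaw":0.01},{"tx":0.0004,"ty":0.0004,"tz":0.0006,"rx":0,"ry":0,"rz":0,"jaw":0.01},{"tx":0.0004,"ty":0.0004,"tz":0.0008,"rx":0,"ry":0,"rz":0,"jaw":0.01},{"tx":0.0004,"ty":0.0004,"tz":0.001,"rx":0,"ry":0,"rz":0,"jaw":0.01},{"tx":0.0004,"ty":0.0004,"tz":0.0012,"rx":0,"ry":0,"rz":0,"jaw":0.01},{"tx":0.0004,"ty":0.0004,"tz":0.0014,"rx":0,"ry":0,"rz":0,"jaw":0.01},{"tx":0.0004,"ty":0.0004,"tz":0.0016,"rx":0,"ry":0,"rz":0,"jaw":0.01},{"tx":0.0004,"ty":0.0004,"tz":0.0018,"rx":0,"ry":0,"rz":0,"jaw":0.01},{"tx":0.0004,"ty":0.0004,"tz":0.0018,"rx":0,"ry":0,"rz":0,"jaw":0.01}]' 80
python3 -c "
from h import *
to([.5175,.1025,.103],[-.95,.31,0.])"
```

```text
time_s: 10.9
tool_pos: [0.5172, 0.1017, 0.0938]
tcp_rot: [0.0, -0.587, 0.809, -0.0]
contact_force: [-2.1, -3.6, 6.9]
gripper_width: 0.0245
gripper_force: 79.4
t 10.9 pos [0.5172 0.1017 0.0938] F [-2.1 -3.6  6.9] T [-0.83  0.66 -0.05] w 0.0245 79.42390065640211 q6 -0.82
shift [-0.0009 -0.     -0.0092]
rotvec [-0.0008  0.     -0.0002]
```

```bash
python3 -m handwheel '[{"tx":0.0005,"ty":0.0003,"tz":0.0002,"rx":0,"ry":0,"rz":0,"jaw":0.01},{"tx":0.0005,"ty":0.0003,"tz":0.0004,"rx":0,"ry":0,"rz":0,"jaw":0.01},{"tx":0.0005,"ty":0.0003,"tz":0.0006,"rx":0,"ry":0,"rz":0,"jaw":0.01},{"tx":0.0005,"ty":0.0003,"tz":0.0008,"rx":0,"ry":0,"rz":0,"jaw":0.01},{"tx":0.0005,"ty":0.0003,"tz":0.001,"rx":0,"ry":0,"rz":0,"jaw":0.01},{"tx":0.0005,"ty":0.0003,"tz":0.0012,"rx":0,"ry":0,"rz":0,"jaw":0.01},{"tx":0.0005,"ty":0.0003,"tz":0.0014,"rx":0,"ry":0,"rz":0,"jaw":0.01},{"tx":0.0005,"ty":0.0003,"tz":0.0016,"rx":0,"ry":0,"rz":0,"jaw":0.01},{"tx":0.0005,"ty":0.0003,"tz":0.0018,"rx":0,"ry":0,"rz":0,"jaw":0.01},{"tx":0.0005,"ty":0.0003,"tz":0.0018,"rx":0,"ry":0,"rz":0,"jaw":0.01}]' 80
python3 -c "
from h import *
to([.5175,.1025,.103],[-.95,.31,0.])"
```

```text
time_s: 11.73
tool_pos: [0.5172, 0.1016, 0.0921]
tcp_rot: [0.001, -0.587, 0.809, -0.0]
contact_force: [-1.1, -2.7, 6.2]
gripper_width: 0.0242
gripper_force: 79.4
t 11.7333 pos [0.5172 0.1016 0.0921] F [-1.1 -2.7  6.2] T [-0.62  0.5   0.01] w 0.0242 79.42939426749945 q6 -0.82
shift [-0.001  -0.0001 -0.0109]
rotvec [-0.0015  0.0008 -0.    ]
```

```bash
python3 -m handwheel '[{"tx":0.0005,"ty":0,"tz":0.0002,"rx":0,"ry":0,"rz":0,"jaw":0.01},{"tx":0.0005,"ty":0,"tz":0.0004,"rx":0,"ry":0,"rz":0,"jaw":0.01},{"tx":0.0005,"ty":0,"tz":0.0006,"rx":0,"ry":0,"rz":0,"jaw":0.01},{"tx":0.0005,"ty":0,"tz":0.0008,"rx":0,"ry":0,"rz":0,"jaw":0.01},{"tx":0.0005,"ty":0,"tz":0.001,"rx":0,"ry":0,"rz":0,"jaw":0.01},{"tx":0.0005,"ty":0,"tz":0.0012,"rx":0,"ry":0,"rz":0,"jaw":0.01},{"tx":0.0005,"ty":0,"tz":0.0014,"rx":0,"ry":0,"rz":0,"jaw":0.01},{"tx":0.0005,"ty":0,"tz":0.0016,"rx":0,"ry":0,"rz":0,"jaw":0.01},{"tx":0.0005,"ty":0,"tz":0.0018,"rx":0,"ry":0,"rz":0,"jaw":0.01},{"tx":0.0005,"ty":0,"tz":0.0018,"rx":0,"ry":0,"rz":0,"jaw":0.01}]' 80
python3 -c "
from h import *
to([.5175,.1025,.103],[-.95,.31,0.])"
```

```text
time_s: 12.57
tool_pos: [0.5172, 0.1014, 0.0912]
tcp_rot: [0.001, -0.587, 0.809, -0.0]
contact_force: [-3.3, 0.4, 12.4]
gripper_width: 0.0243
gripper_force: 80.0
t 12.5667 pos [0.5172 0.1014 0.0912] F [-3.3  0.4 12.4] T [-0.3   1.12 -0.02] w 0.0243 80.0451048463583 q6 -0.82
shift [-0.0011  0.     -0.0118]
rotvec [-0.002   0.0013  0.0003]
```

The force rose and motion lagged, probably the collar. Small steps now.

```bash
python3 -m handwheel '[{"tx":0,"ty":0.0,"tz":0.0001,"rx":0,"ry":0,"rz":0,"jaw":0.01},{"tx":0,"ty":0,"tz":0.0002,"rx":0,"ry":0,"rz":0,"jaw":0.01},{"tx":0,"ty":0,"tz":0.0003,"rx":0,"ry":0,"rz":0,"jaw":0.01},{"tx":0,"ty":0,"tz":0.0004,"rx":0,"ry":0,"rz":0,"jaw":0.01},{"tx":0,"ty":0,"tz":0.0005,"rx":0,"ry":0,"rz":0,"jaw":0.01},{"tx":0,"ty":0,"tz":0.0006,"rx":0,"ry":0,"rz":0,"jaw":0.01},{"tx":0,"ty":0,"tz":0.0007,"rx":0,"ry":0,"rz":0,"jaw":0.01},{"tx":0,"ty":0,"tz":0.0007,"rx":0,"ry":0,"rz":0,"jaw":0.01},{"tx":0,"ty":0,"tz":0.0007,"rx":0,"ry":0,"rz":0,"jaw":0.01},{"tx":0,"ty":0,"tz":0.0007,"rx":0,"ry":0,"rz":0,"jaw":0.01}]' 80
python3 -c "
from h import *
to([.5175,.1025,.103],[-.95,.31,0.])"
```

```text
time_s: 13.4
tool_pos: [0.5172, 0.1015, 0.0911]
tcp_rot: [0.001, -0.588, 0.809, -0.001]
contact_force: [-4.9, -1.0, 16.4]
gripper_width: 0.024
gripper_force: 80.5
t 13.4 pos [0.5172 0.1015 0.0911] F [-4.9 -1.  16.4] T [-0.33  1.57 -0.01] w 0.024 80.46656414866447 q6 -0.82
shift [-0.0011  0.     -0.0119]
rotvec [-0.0023  0.0014  0.0006]
```

Hard stop: no movement while the force climbs. Adding about 8 N.

```bash
python3 -m handwheel '[{"tx":0,"ty":0.0003,"tz":0.0002,"rx":0,"ry":0,"rz":0,"jaw":0.01},{"tx":0,"ty":0.0005,"tz":0.0004,"rx":0,"ry":0,"rz":0,"jaw":0.01},{"tx":0,"ty":0.0005,"tz":0.0006,"rx":0,"ry":0,"rz":0,"jaw":0.01},{"tx":0,"ty":0.0005,"tz":0.0008,"rx":0,"ry":0,"rz":0,"jaw":0.01},{"tx":0,"ty":0.0005,"tz":0.001,"rx":0,"ry":0,"rz":0,"jaw":0.01},{"tx":0,"ty":0.0005,"tz":0.0012,"rx":0,"ry":0,"rz":0,"jaw":0.01},{"tx":0,"ty":0.0005,"tz":0.0014,"rx":0,"ry":0,"rz":0,"jaw":0.01},{"tx":0,"ty":0.0005,"tz":0.0014,"rx":0,"ry":0,"rz":0,"jaw":0.01},{"tx":0,"ty":0.0005,"tz":0.0014,"rx":0,"ry":0,"rz":0,"jaw":0.01},{"tx":0,"ty":0.0005,"tz":0.0014,"rx":0,"ry":0,"rz":0,"jaw":0.01}]' 80
python3 -c "
from h import *
to([.5175,.1025,.103],[-.95,.31,0.])"
```

```text
time_s: 14.23
tool_pos: [0.5173, 0.1015, 0.091]
tcp_rot: [0.002, -0.588, 0.809, -0.001]
contact_force: [-5.8, -1.6, 22.1]
gripper_width: 0.0238
gripper_force: 81.2
t 14.2333 pos [0.5173 0.1015 0.091 ] F [-5.8 -1.6 22.1] T [-0.55  1.96 -0.04] w 0.0238 81.21507447212934 q6 -0.82
shift [-0.001  0.    -0.012]
rotvec [-0.0037  0.0016  0.0012]
```

Bearing about 15 N on the collar beyond the axle friction. Releasing in place, then rising.

```bash
python3 -m handwheel '[{"tx":0,"ty":0,"tz":-0.0004,"rx":0,"ry":0,"rz":0,"jaw":0.01},{"tx":0,"ty":0,"tz":-0.001,"rx":0,"ry":0,"rz":0,"jaw":0.03},{"tx":0,"ty":0,"tz":-0.001,"rx":0,"ry":0,"rz":0,"jaw":0.05},{"tx":0,"ty":0,"tz":-0.001,"rx":0,"ry":0,"rz":0,"jaw":0.05},{"tx":0,"ty":0,"tz":-0.002,"rx":0,"ry":0,"rz":0,"jaw":0.05},{"tx":0,"ty":0,"tz":-0.01,"rx":0,"ry":0,"rz":0,"jaw":0.05},{"tx":0,"ty":0,"tz":-0.03,"rx":0,"ry":0,"rz":0,"jaw":0.05},{"tx":0,"ty":0,"tz":-0.06,"rx":0,"ry":0,"rz":0,"jaw":0.05},{"tx":0,"ty":0,"tz":-0.08,"rx":0,"ry":0,"rz":0,"jaw":0.05},{"tx":0,"ty":0,"tz":-0.08,"rx":0,"ry":0,"rz":0,"jaw":0.05}]' 80
python3 -c "
from fit import *
to([.5165,.1005,.14],[-.95,.31,0.])
s=cam('side','side6.png')
j=cv2.imread('pics/side6.png')
go(s,j,.0805,[.5165,.1])
cv2.imwrite('pics/c6.png',cv2.resize(j[145:205,275:355],None,fx=10,fy=10,interpolation=cv2.INTER_CUBIC))"
```

```text
time_s: 15.07
tool_pos: [0.5187, 0.1022, 0.1725]
tcp_rot: [0.005, -0.588, 0.809, -0.001]
contact_force: [0.1, 0.2, 0.3]
gripper_width: 0.0502
gripper_force: 0.0
t 15.0667 pos [0.5187 0.1022 0.1725] F [0.1 0.2 0.3] T [ 0.02 -0.05  0.01] w 0.0502 0.0 q6 -0.82
shift [0.0025 0.0018 0.0325]
rotvec [-0.0079  0.0061  0.0006]
cap [0.5163 0.099 ] area 122 pred 156.4186359962914 [309.4 174.2]
```

View pics/c6.png

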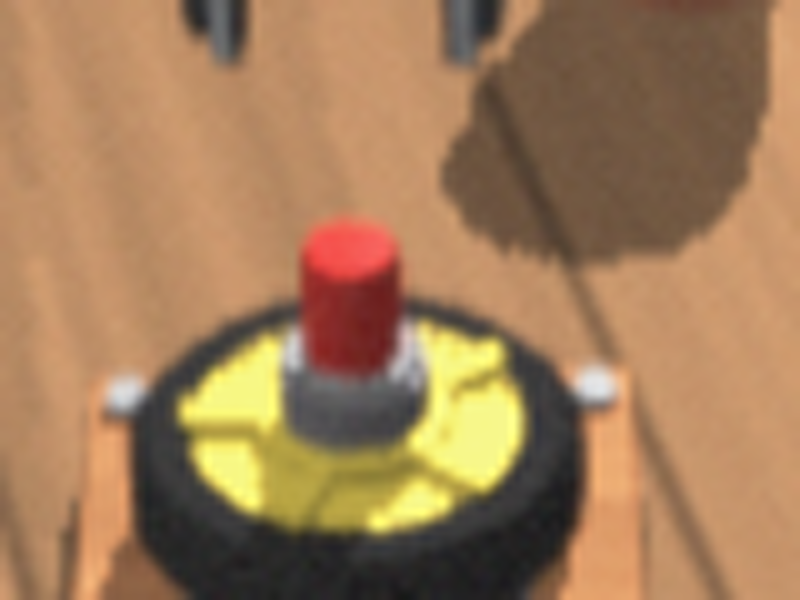

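The cap looks seated level on the collar, dome top at crop (350,247). As insurance I'll press once on the dome's centre with the fingers shut.

```bash
python3 -m handwheel '[{"tx":0.002,"ty":0.002,"tz":0,"rx":-0.008,"ry":0.006,"rz":0,"jaw":0.0},{"tx":0.0025,"ty":0.002,"tz":0,"rx":-0.008,"ry":0.006,"rz":0,"jaw":0.0},{"tx":0.0025,"ty":0.002,"tz":0,"rx":-0.008,"ry":0.006,"rz":0,"jaw":0.0},{"tx":0.0025,"ty":0.002,"tz":0.005,"rx":-0.008,"ry":0.006,"rz":0,"jaw":0.0},{"tx":0.0025,"ty":0.002,"tz":0.015,"rx":-0.008,"ry":0.006,"rz":0,"jaw":0.0},{"tx":0.0025,"ty":0.002,"tz":0.025,"rx":-0.008,"ry":0.006,"rz":0,"jaw":0.0},{"tx":0.0025,"ty":0.002,"tz":0.035,"rx":-0.008,"ry":0.006,"rz":0,"jaw":0.0},{"tx":0.0025,"ty":0.002,"tz":0.043,"rx":-0.008,"ry":0.006,"rz":0,"jaw":0.0},{"tx":0.0025,"ty":0.002,"tz":0.046,"rx":-0.008,"ry":0.006,"rz":0,"jaw":0.0},{"tx":0.0025,"ty":0.002,"tz":0.046,"rx":-0.008,"ry":0.006,"rz":0,"jaw":0.0}]' 40
python3 -c "
from fit import *
to([.5165,.1005,.1175],[-.95,.31,0.])"
```

```text
time_s: 15.95
tool_pos: [0.5124, 0.099, 0.1201]
tcp_rot: [-0.006, -0.587, 0.81, 0.002]
contact_force: [-0.3, -0.7, 1.8]
gripper_width: 0.0002
gripper_force: 0.0
t 15.95 pos [0.5124 0.099  0.1201] F [-0.3 -0.7  1.8] T [ 0.01 -0.07 -0.  ] w 0.0002 0.0 q6 -0.82
shift [-0.0027 -0.0034  0.0025]
rotvec [ 0.01   -0.008  -0.0006]
```

```bash
python3 -m handwheel '[{"tx":0,"ty":0,"tz":-0.003,"rx":0,"ry":0,"rz":0,"jaw":0.0},{"tx":-0.0025,"ty":-0.0035,"tz":-0.003,"rx":0.008,"ry":-0.006,"rz":0,"jaw":0.0},{"tx":-0.0025,"ty":-0.0035,"tz":-0.003,"rx":0.008,"ry":-0.006,"rz":0,"jaw":0.0},{"tx":-0.0025,"ty":-0.0035,"tz":-0.001,"rx":0.008,"ry":-0.006,"rz":0,"jaw":0.0},{"tx":-0.0025,"ty":-0.0035,"tz":0,"rx":0.008,"ry":-0.006,"rz":0,"jaw":0.0},{"tx":-0.0025,"ty":-0.0035,"tz":0.001,"rx":0.008,"ry":-0.006,"rz":0,"jaw":0.0},{"tx":-0.0025,"ty":-0.0035,"tz":0.002,"rx":0.008,"ry":-0.006,"rz":0,"jaw":0.0},{"tx":-0.0025,"ty":-0.0035,"tz":0.003,"rx":0.008,"ry":-0.006,"rz":0,"jaw":0.0},{"tx":-0.0025,"ty":-0.0035,"tz":0.0035,"rx":0.008,"ry":-0.006,"rz":0,"jaw":0.0},{"tx":-0.0025,"ty":-0.0035,"tz":0.0035,"rx":0.008,"ry":-0.006,"rz":0,"jaw":0.0}]' 40
python3 -c "
from fit import *
to([.5165,.1005,.1175],[-.95,.31,0.])"
```

```text
time_s: 16.78
tool_pos: [0.5171, 0.1005, 0.1179]
tcp_rot: [-0.0, -0.587, 0.81, -0.0]
contact_force: [-0.3, -0.2, 0.4]
gripper_width: 0.0001
gripper_force: 0.3
t 16.7833 pos [0.5171 0.1005 0.1179] F [-0.3 -0.2  0.4] T [ 0.03  0.08 -0.02] w 0.0001 0.2567642136284576 q6 -0.82
shift [0.0002 0.0006 0.0004]
rotvec [ 0.0001 -0.0003 -0.0005]
```

```bash
python3 -m handwheel '[{"tx":0,"ty":0,"tz":0.0004,"rx":0,"ry":0,"rz":0,"jaw":0.0},{"tx":0,"ty":0,"tz":0.0008,"rx":0,"ry":0,"rz":0,"jaw":0.0},{"tx":0,"ty":0,"tz":0.0012,"rx":0,"ry":0,"rz":0,"jaw":0.0},{"tx":0,"ty":0,"tz":0.0016,"rx":0,"ry":0,"rz":0,"jaw":0.0},{"tx":0,"ty":0,"tz":0.002,"rx":0,"ry":0,"rz":0,"jaw":0.0},{"tx":0,"ty":0,"tz":0.0024,"rx":0,"ry":0,"rz":0,"jaw":0.0},{"tx":0,"ty":0,"tz":0.0028,"rx":0,"ry":0,"rz":0,"jaw":0.0},{"tx":0,"ty":0,"tz":0.0032,"rx":0,"ry":0,"rz":0,"jaw":0.0},{"tx":0,"ty":0,"tz":0.0035,"rx":0,"ry":0,"rz":0,"jaw":0.0},{"tx":0,"ty":0,"tz":0.0035,"rx":0,"ry":0,"rz":0,"jaw":0.0}]' 40
python3 -c "
from fit import *
to([.5165,.1005,.1175],[-.95,.31,0.])"
```

```text
time_s: 17.62
tool_pos: [0.518, 0.1006, 0.1177]
tcp_rot: [0.001, -0.588, 0.809, -0.001]
contact_force: [-4.9, -0.7, 17.3]
gripper_width: 0.0001
gripper_force: 8.6
t 17.6167 pos [0.518  0.1006 0.1177] F [-4.9 -0.7 17.3] T [-0.24  1.63 -0.02] w 0.0001 8.559632162196067 q6 -0.82
shift [0.0006 0.0014 0.0001]
rotvec [-0.0027  0.0006  0.0009]
```

The dome doesn't yield (0.2 mm at 17 N), so the cap is home. A little more force, then up.

```bash
python3 -m handwheel '[{"tx":0,"ty":0,"tz":0.0004,"rx":0,"ry":0,"rz":0,"jaw":0.0},{"tx":0,"ty":0,"tz":0.0008,"rx":0,"ry":0,"rz":0,"jaw":0.0},{"tx":0,"ty":0,"tz":0.001,"rx":0,"ry":0,"rz":0,"jaw":0.0},{"tx":0,"ty":0,"tz":0.001,"rx":0,"ry":0,"rz":0,"jaw":0.0},{"tx":0,"ty":0,"tz":-0.001,"rx":0,"ry":0,"rz":0,"jaw":0.0},{"tx":0,"ty":0,"tz":-0.003,"rx":0,"ry":0,"rz":0,"jaw":0.0},{"tx":0,"ty":0,"tz":-0.01,"rx":0,"ry":0,"rz":0,"jaw":0.0},{"tx":0,"ty":0,"tz":-0.03,"rx":0,"ry":0,"rz":0,"jaw":0.0},{"tx":0,"ty":0,"tz":-0.06,"rx":0,"ry":0,"rz":0,"jaw":0.0},{"tx":0,"ty":0,"tz":-0.08,"rx":0,"ry":0,"rz":0,"jaw":0.0}]' 40
python3 -c "
from fit import *
to([.5165,.1005,.1175])
s=cam('side','side7.png')
go(s,cv2.imread('pics/side7.png'),.0805,[.5165,.1])
print(ticket.finish_job())"
```

```text
time_s: 18.45
tool_pos: [0.5178, 0.1007, 0.1963]
tcp_rot: [0.001, -0.587, 0.809, -0.0]
contact_force: [0.7, -0.1, -0.0]
gripper_width: -0.0001
gripper_force: 0.0
t 18.45 pos [0.5178 0.1007 0.1963] F [ 0.7 -0.1 -0. ] T [-0.03 -0.1   0.03] w -0.0001 0.0 q6 -0.82
shift [0.0006 0.0013 0.0788]
rotvec [-0.0014  0.0005  0.    ]
cap [0.5162 0.0988] area 122 pred 156.4518665780779 [309.4 174.2]
the job is handed in; nothing more can be done
None
```

The red cap is pressed home on the wheel's collar, an estimated 15 N by wrist force, then released and left there; the job was handed in at about 18.5 s with no verdict returned.

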